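# Take the ring indexer back one tooth

## Task

The ring on the indexing head has been advanced one seat too far: take the toothed wheel back by exactly one tooth. Lift the pawl out of the teeth with a fingertip (tipped right over to the back, it stays up by itself), push a knob of the star handle so that the top of the wheel moves back towards the pawl, and tip the pawl in again, so that at the end it lies fully down in the next notch with the wheel's tooth resting back against its nose. Nothing needs gripping: leave the ring box, the jar and the graver where they are.

Things in the scene. Friction and masses are not known exactly. Their poses are not given: they have to be found in the camera images.
- indexer: Grey cast indexing head screwed to the bench, base 230 x 190 x 16 mm. Origin: centre of its underside; x points from its front (robot side) to its back, y to its left, z up; places below are in this frame, mm. Spindle along y at x -35, z 115; headstock y -44 to 12, up to z 151. On its left the toothed wheel (y 30), then the four-armed star handle (y 88); on its right a mandrel with the ring.
- wheel_centre (a point): Fixed point on the spindle axis in the plane of the toothed wheel (x -35, y 30, z 115). Wheel: steel, 12 saw teeth, 104 mm across the tips, teeth 9 mm deep, 12 mm thick; at the top the teeth's steep faces look to the back (+x).
- index_wheel (a joint): Angle of wheel and star handle (rad), growing as the wheel goes backward (its top moves to +x, towards the pawl). 0: tooth bears on the pawl in the present notch; 0.524 (one tooth): the same in the next notch. Starts up to 0.05 below 0. A brake holds it where it is left; about 3 N at a knob moves it. With the pawl down a tooth stops it going backward.
- spoke_knob (a point): Centre of the black ball knob (24 mm diameter) of the star handle's arm nearest upright, 85 mm from the spindle axis, y 88. At joint 0 the arm leans 20 degrees to the front (x -64, z 195), after one tooth 10 degrees to the back (x -20, z 199). Arms are 9 mm rods at 90 degree steps.
- pawl_pivot (a point): Fixed point: the pawl's pivot axis (along y) in the wheel's plane, behind the wheel (x 40, y 30, z 106).
- pawl (a joint): Angle of the 150 g gravity pawl (rad). 0: fully down in a notch; grows as it is tipped up and back. Clear of the teeth from 0.2. Below 0.45 it falls back in, beyond 0.5 it falls onto a stop pin at 0.9 and stays. About 1 N at the peg moves it. It drops fully in at wheel angles 0.42 to 0.50 (at 0.52 it lands on a tooth's tip); let down short of that, it slides in as the wheel is pushed backward.
- pawl_peg (a point): Middle of the pawl's thumb peg, a steel rod 10 mm thick along y (y -12 to 37, a 15 mm knob on its right end) at the pawl's upper end, 106 mm from the pivot. Pawl down: x 0, z 204; tipped over: x 92, z 198. This point is at y 12. There is free room before, behind and above it.
- ring_box: Closed wooden ring box 58 x 52 x 40 mm, loose on the bench. Origin: centre of its underside.
- flux_jar: Amber glass jar with black lid, 52 mm diameter, 62 mm tall, loose on the bench. Origin: centre of its underside.
- graver: Graver with wooden mushroom handle lying on the bench, 121 mm long, 26 mm high. Origin: under its middle, x along it to the blade's tip.

How it is judged:
By the outcome, as a careful person would: the job done as asked, in the order asked, and still so for the second after the job is handed in, with the robot touching nothing.
It also fails if it takes over 58 s, if anything falls off the work surface, if the arm or the gripper's body presses on something with over 40 N, if the wrist force passes 120 N, or if a joint passes its speed limit or range.

## Robot

A 7-joint arm with a two-finger parallel gripper is mounted at the origin on the work surface. World frame = base frame: x ahead of the robot, y to its left, z up, the work surface at z = 0. Lengths are in m, angles in rad, forces in N, time in s.
With the tool pointing down it reaches from about 0.4 to 0.85 m from the base axis. Payload 4.5 kg.
Tool frame: the origin (TCP) lies at the centre of the arm's flange, where the gripper is bolted on; the fingertips stand 166 mm ahead of it and the grasp point (between the pads) lies 147 mm ahead of it (r.grip_depth is the distance from the TCP to the grasp point, in m); z points along the fingers, y is the line along which they close (so a half turn about z gives the same grasp; the last joint's range is limited). The gripper opens to 88 mm and grips with 3 to 60 N. Pads are 18 mm wide; open, the fingers measure 123 mm over their backs; the gripper's body (75 mm by 187 mm) begins 45 mm behind the grasp point.
Start: joints at [1.208, 0.689, -0.195, 1.565, 0.157, 0.902, -0.215], TCP at [0.242, -0.576, 0.405] pointing down, gripper open.
Joint ranges: [-3.01, 3.01], [-0.46, 2.08], [-1.47, 1.51], [0.13, 2.56], [-1, 4.14], [0.04, 2.09], [-2.66, 2.66]. Speed limits (rad/s): [2.57, 2.57, 3.14, 3.14, 3.14, 3.14, 3.14].

## Interface

Orientations are given as a unit quaternion [x, y, z, w].
In Python, from plant import status, cams, r, finder gives the robot as it stands.
- The arm moves only by the tool play_rows, never from a script. Its argument "rows" is a list of rows, each a list of 7 numbers: the opening in per cent of the stroke, from 0 (shut) to 100 (fully open), then the shift along the tool's x, y, z in m, then the turn, a rotation vector about the tool's x, y, z in degrees. A call has 1 to 8 rows; each row shifts and turns the commanded pose from where the row before left it, along the tool's axes as they then stand; what a row does not reach is not made up. A row lasts 1/8 s, in which the tool goes at most 62.5 mm and 10.7 degrees, less where a joint would pass 70% of its speed; a pose out of reach is approached as far as the arm can. A call with a gripper value outside its range is refused whole. The fingers move at their own pace and stop on an object; "grip_force" is the grip in N (left out, the last holds). Time passes only in rows, so rows that do not move let the fingers close. It gives the time, the measured TCP pose, the force, the opening and the grip force at its end, in the units of the state.
- status.get_state(): the state, without advancing time (a new reading comes with each control period).
- cams.snapshot(name): name is "side" or "top" or "wrist"; returns the picture (384x512x3 uint8, red, green, blue); there is no depth.
- cams.camera_params(name): a dict with "vfov" (degrees; the focal length in pixels is half the picture's height over the tangent of half this angle, whatever the lens; pixels are square), "cx", "cy" (the principal point, pixels), "R" (3x3) and "t" (3): a world point X has camera coordinates R X + t; the wrist camera has in their place "tool_from_camera" (4x4, takes a point from camera to tool coordinates, whose origin is the TCP and whose axes are the flange's). Camera axes: x right, y down, z forward; pixel columns grow to the right and rows downward; lengths in m; the calibration is good to about 2 mm. A picture is of the moment at which its call begins: read the wrist's pose just before it. camera_params takes no time and is no camera call.
- r.finish_job(): hands the job in; it is judged then, once.
Trained networks look in the newest picture that a camera, given by its name, has taken for a name from the list of things; names that differ only in an ending like _2 or _b are one class to them, and where a whole thing is asked for, a point or a joint stands for the part that bears it (a point fixed in the world has none). Each returns a list of dicts, best first, with "score" (0 to 1); they miss things now and then, are a little off and sometimes report something else, mostly with a low value. They report only what shows in the picture. A call takes as long as a camera call.
- finder.spot_in(camera, label): "at" ([x, y, z] in m, in the coordinates of the camera as it stood for that picture, good to about 4 mm: the middle of the surface that is visible of it).
- finder.regions_of(camera, label): "mask" (384x512 bool, what is visible of it).
The state is a dict: "clock": time; "q": joint angles; "qd": joint speeds; "joint_torque": joint torques, N m; "tool_pos": TCP position; "eef_rot": TCP orientation; "contact_force": force on the tool from outside, world axes, zero at the start; "moment": the same for the moment, N m; "opening": opening from 0.0 (shut) to 1.0 (fully open); "finger_force": force on a finger pad.
Only numpy, scipy, OpenCV 4.12 (cv2) and the standard library are available. Lean on these libraries where they do the work, as an engineer would, in place of code of your own. Each camera call takes 0.05 s, during which the arm holds its last target. There are 200 camera calls.

## Working session

There is one attempt and no reset: what is moved stays moved. The work goes in short steps, Python scripts to look and compute and a tool call to move; the robot and the scene stay as the last step left them, time stands still between calls to the robot, and variables do not carry over. Pictures are saved under pics/ and viewed, at most 10 in all, crops included, and the job is handed in when it is done.

Besides the shell and the picture viewer there is one more tool, called after "Emit:" as name(argument=value, ...) on one line, values as JSON. play_rows: Moves the arm, as the interface text tells. Its arguments: {"type":"object","properties":{"rows":{"type":"array","items":{"type":"array","items":{"type":"number"}}},"grip_force":{"type":"number"}},"required":["rows"]}

```bash
ls; mkdir -p pics; cat > h.py <<'E'
import numpy as np, cv2
from plant import status,cams,r,finder
from scipy.spatial.transform import Rotation as Ro
def cam2w(c,p):
    P=cams.camera_params(c); p=np.array(p)
    if c=="wrist":
        s=status.get_state(); T=np.array(P["tool_from_camera"])
        return Ro.from_quat(s["eef_rot"]).apply(T[:3,:3]@p+T[:3,3])+s["tool_pos"]
    return np.array(P["R"]).T@(p-np.array(P["t"]))
def proj(c,X):
    P=cams.camera_params(c); f=192/np.tan(np.radians(P["vfov"])/2)
    x=np.array(P["R"])@np.array(X)+np.array(P["t"]); return f*x[0]/x[2]+P["cx"],f*x[1]/x[2]+P["cy"]
def snap(c,n):
    i=cams.snapshot(c); cv2.imwrite(f"pics/{n}.png",i[:,:,::-1]); return i
E
python3 - <<'E'
from h import *
a=snap("side","s0");b=snap("top","t0")
cv2.imwrite("pics/st.png",cv2.resize(np.vstack([a,b]),(0,0),fx=.78,fy=.78)[:,:,::-1])
for c in("side","top"):
  P=cams.camera_params(c);print(c,P["vfov"],-np.array(P["R"]).T@P["t"])
  for l in("indexer","spoke_knob","pawl_peg","pawl","index_wheel","ring_box","flux_jar","graver"):
    for d in finder.spot_in(c,l)[:2]: print(c,l,round(d["score"],2),cam2w(c,d["at"]).round(4))
s=status.get_state();print(s["clock"],s["eef_rot"])
E
```

```text
pics
side 54.96465170817979 [ 0.25793572 -0.41351522  0.67569627]
side indexer 0.77 [0.517  0.0316 0.0259]
side spoke_knob 0.66 [0.5054 0.0837 0.1364]
side pawl_peg 0.67 [0.5576 0.0716 0.1612]
side pawl 0.6 [0.5569 0.0739 0.1638]
side index_wheel 0.63 [0.5013 0.0872 0.1314]
side index_wheel 0.46 [ 0.5804 -0.2032  0.0158]
side ring_box 0.57 [ 0.3924 -0.1379  0.0412]
side flux_jar 0.82 [0.5949 0.2548 0.0616]
top 56.4963738704378 [0.43036989 0.03516525 1.00551478]
top indexer 0.71 [0.5302 0.055  0.0145]
top spoke_knob 0.69 [0.5098 0.1092 0.1288]
top pawl_peg 0.64 [0.5452 0.0678 0.2053]
top pawl 0.59 [0.5482 0.0668 0.2078]
top index_wheel 0.75 [0.5086 0.1119 0.1314]
top index_wheel 0.39 [ 0.3943 -0.1262  0.0394]
top ring_box 0.91 [ 0.3954 -0.127   0.042 ]
top flux_jar 0.9 [0.589  0.2632 0.0632]
top graver 0.45 [ 0.5773 -0.2001  0.0229]
0.9 [9.80376867e-01 1.97132436e-01 2.09665341e-05 4.17124161e-05]
```

View pics/st.png

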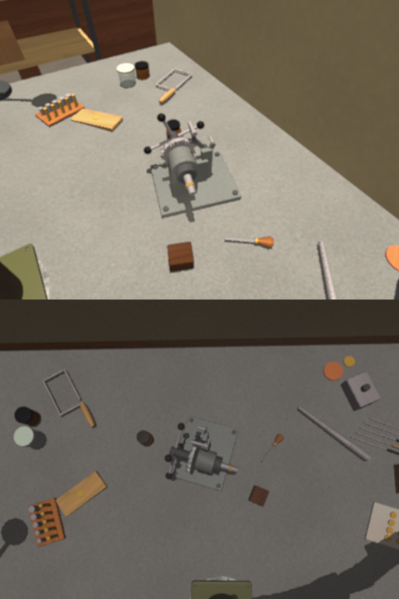

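The side view shows the indexer mid-frame with its mandrel towards the camera, and the top view shows it with the base rotated about 15°. I'll enlarge both.

```bash
python3 - <<'E'
import cv2,numpy as np
a=cv2.imread("pics/s0.png")[140:290,170:320];b=cv2.imread("pics/t0.png")[135:255,195:315]
cv2.imwrite("pics/crop.png",np.hstack([cv2.resize(a,(400,400),interpolation=cv2.INTER_CUBIC),cv2.resize(b,(400,400),interpolation=cv2.INTER_CUBIC)]))
E
```

```text
(no output)
```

View pics/crop.png

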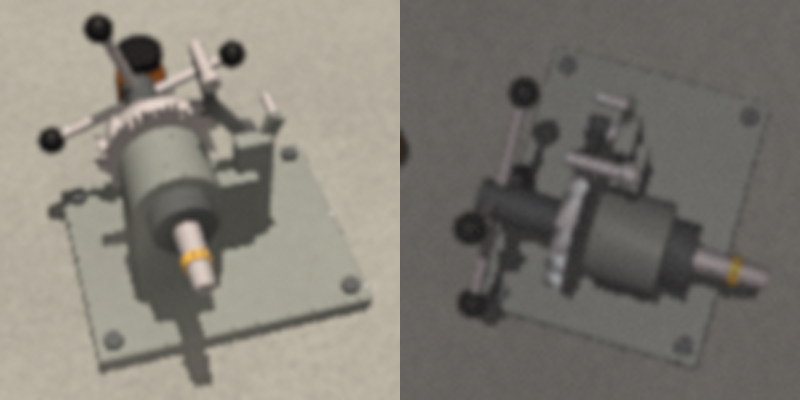

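```bash
cat > fit.py <<'E'
from h import *
from scipy.optimize import least_squares
def knob(th,k):
    a=np.radians(20)-th+k*np.pi/2
    return np.array([-35-85*np.sin(a),88,115+85*np.cos(a)])
def w(p,X): 
    c,s=np.cos(p[2]),np.sin(p[2]); X=np.array(X)/1000
    return np.array([p[0]+c*X[0]-s*X[1],p[1]+s*X[0]+c*X[1],X[2]])
T=lambda u,v:(195+(u-400)/3.3333-.35,135+v/3.3333-.35)
S=lambda u,v:(170+u/2.6667-.3,140+v/2.6667-.3)
def obs(p):
    th=p[3]
    return [("top",T(524,93),knob(th,-1)),("top",T(469,228),knob(th,0)),("top",T(473,302),knob(th,1)),
    ("top",T(557,47),[115,95,16]),("top",T(768,100),[115,-95,16]),("top",T(697,365),[-115,-95,16]),
    ("side",S(98,28),knob(th,0)),("side",S(232,53),knob(th,-1)),("side",S(52,140),knob(th,1)),
    ("side",S(371,299),[-115,-95,16]) if 0 else ("side",S(371,299),[115,-95,16]) if 0 else ("side",S(100,365),[-115,-95,16]),("side",S(371,299),[115,-95,16])]
def res(p): return np.array([np.subtract(proj(c,w(p,X)),uv) for c,uv,X in obs(p)]).ravel()
if __name__=="__main__":
    s=least_squares(res,[.52,.05,-.25,0],loss="soft_l1"); print(s.x.round(4)); print(res(s.x).reshape(-1,2).round(1).tolist())
    p=s.x; np.save("p.npy",p)
    for n,X in dict(knob=knob(p[3],0),knobF=knob(p[3],1),peg=[0,12,204],pegover=[92,12,198],wc=[-35,30,115]).items(): print(n,w(p,X).round(4),np.round(proj("top",w(p,X)),1),np.round(proj("side",w(p,X)),1))
    print("peg ends top",[np.round(proj("top",w(p,[0,y,204])),1) for y in(-12,37)],T(570,158),T(640,175))
E
python3 fit.py
```

```text
[ 0.5452  0.0543 -0.2856 -0.0101]
[[-0.3, -0.7], [0.2, -0.4], [-0.3, -0.2], [-0.7, -1.6], [0.8, 0.5], [-0.2, 0.5], [-0.2, 1.0], [-0.6, 1.0], [-0.3, 0.9], [-0.3, -0.3], [0.8, -0.5]]
knob [0.5077 0.157  0.1946] [215.6 202.6] [206.3 151.2]
knobF [0.4601 0.171  0.0851] [216.3 225. ] [188.9 193.1]
peg [0.5486 0.0658 0.204 ] [255.2 184.1] [245.7 164.9]
pegover [0.6369 0.0399 0.198 ] [266.4 146.5] [289.3 159.2]
wc [0.5201 0.093  0.115 ] [245.8 200.6] [228.3 194.2]
peg ends top [array([265.4, 186.9]), array([244.6, 181.1])] (245.65051000510007, 182.05047400474004) (266.65072000720005, 187.15052500525005)
```

Emit:
play_rows(rows=[[0, 0, 0, 0, 0, 0, -10.2], [0, 0, 0, 0, 0, 0, -10.2], [0, 0, 0, 0, 0, 0, -10.2], [0, 0, 0, 0, 0, 0, -10.2], [0, 0, 0, 0, 0, 0, -10.2], [0, 0, 0, 0, 0, 0, 0]], grip_force=10)

```text
clock: 1.65
tool_pos: [0.2413, -0.5766, 0.4046]
eef_rot: [0.801, 0.599, 0.0, 0.0]
contact_force: [-0.1, 0.9, -0.4]
opening: 0.344
finger_force: 0.0
```

```bash
cat > tip.py <<'E'
from fit import *
p=np.load("p.npy"); s=status.get_state(); R=Ro.from_quat(s["eef_rot"])
t=R.apply([0,0,.166])+s["tool_pos"]; M=Ro.from_euler("z",p[2])
print("tip idx mm",(M.inv().apply(t-[p[0],p[1],0])*1000).round(1),"tool x,y,z in idx",M.inv().apply(R.as_matrix().T).round(3).tolist(),"F idx",M.inv().apply(s["contact_force"]).round(1),"open",s["opening"],"t",s["clock"])
E
python3 tip.py
```

```text
tip idx mm [-113.9 -690.9  238.6] tool x,y,z in idx [[0.001, 1.0, 0.0], [1.0, -0.001, 0.0], [0.0, 0.0, -1.0]] F idx [-0.4  0.8 -0.4] open 0.3438243894387166 t 1.65
```

Emit:
play_rows(rows=[[0, 0.05, 0.008, 0, 0, 0, 0], [0, 0.05, 0.008, 0, 0, 0, 0], [0, 0.05, 0.008, 0, 0, 0, 0], [0, 0.05, 0.008, 0, 0, 0, 0], [0, 0.05, 0.008, 0, 0, 0, 0], [0, 0.05, 0.008, 0, 0, 0, 0], [0, 0.05, 0.008, 0, 0, 0, 0], [0, 0.05, 0.008, 0, 0, 0, 0]])

```text
clock: 2.65
tool_pos: [0.4157, -0.2089, 0.405]
eef_rot: [0.801, 0.598, 0.0, 0.0]
contact_force: [1.1, 0.3, -0.4]
opening: 0.007
finger_force: 0.0
```

Emit:
play_rows(rows=[[0, 0.05, 0, 0, 0, 0, 0], [0, 0.05, 0, 0, 0, 0, 0], [0, 0.05, 0, 0, 0, 0, 0], [0, 0.05, 0, 0, 0, 0, 0], [0, 0.05, 0, 0, 0, 0, 0], [0, 0.049, 0, 0, 0, 0, 0], [0, 0, 0, 0, 0, 0, 0], [0, 0, 0, 0, 0, 0, 0]])

```text
clock: 3.65
tool_pos: [0.4986, 0.0762, 0.4046]
eef_rot: [0.801, 0.599, -0.001, 0.0]
contact_force: [-0.2, 0.2, 0.1]
opening: 0.007
finger_force: 0.0
```

```bash
python3 tip.py; python3 - <<'E'
from h import *
w=snap("wrist","w0")
for l in("pawl_peg","spoke_knob"):
  for d in finder.spot_in("wrist",l)[:2]: print(l,round(d["score"],2),cam2w("wrist",d["at"]).round(4))
E
```

```text
tip idx mm [-50.9   7.6 238.6] tool x,y,z in idx [[0.001, 1.0, -0.001], [1.0, -0.001, -0.0], [-0.0, -0.001, -1.0]] F idx [-0.2  0.1  0.1] open 0.006600070796983474 t 3.65
pawl_peg 0.76 [0.5552 0.0716 0.2083]
spoke_knob 0.87 [0.5294 0.1356 0.1365]
```

View pics/w0.png

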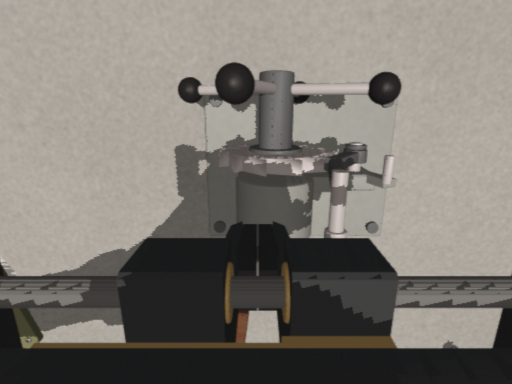

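Emit:
play_rows(rows=[[0, 0, 0, 0.018, 0, 0, 0], [0, 0, 0, 0.018, 0, 0, 0], [0, 0, 0, 0.018, 0, 0, 0], [0, 0, 0, 0, 0, 0, 0], [0, 0, 0.01, 0, 0, 0, 0], [0, 0, 0.01, 0, 0, 0, 0], [0, 0, 0.005, 0, 0, 0, 0], [0, 0, 0.005, 0, 0, 0, 0]])

```text
clock: 4.8
tool_pos: [0.5279, 0.0681, 0.3509]
eef_rot: [0.8, 0.6, 0.0, 0.0]
contact_force: [-0.9, 0.2, -0.1]
opening: 0.007
finger_force: 0.4
```

Emit:
play_rows(rows=[[0, 0, 0.005, 0, 0, 0, 0], [0, 0, 0.005, 0, 0, 0, 0], [0, 0, 0.005, 0, 0, 0, 0], [0, 0, 0.005, 0, 0, 0, 0], [0, 0, 0.005, 0, 0, 0, 0], [0, 0, 0.005, 0, 0, 0, 0]])

```text
clock: 5.55
tool_pos: [0.5568, 0.0598, 0.3508]
eef_rot: [0.8, 0.6, 0.0, 0.0]
contact_force: [-0.1, 1.1, 0.6]
opening: 0.005
finger_force: 0.7
```

```bash
python3 tip.py; python3 - <<'E'
from h import *
w=snap("wrist","w1");s=snap("side","s1")[120:260,170:330]
cv2.imwrite("pics/c1.png",np.hstack([cv2.resize(s,(420,368)),cv2.resize(w,(380,368))])[:,:,::-1])
E
```

```text
tip idx mm [  9.6   8.6 184.8] tool x,y,z in idx [[-0.002, 1.0, 0.0], [1.0, 0.002, 0.0], [0.0, 0.0, -1.0]] F idx [-0.4  1.1  0.6] open 0.005468135540272674 t 5.55
```

View pics/c1.png

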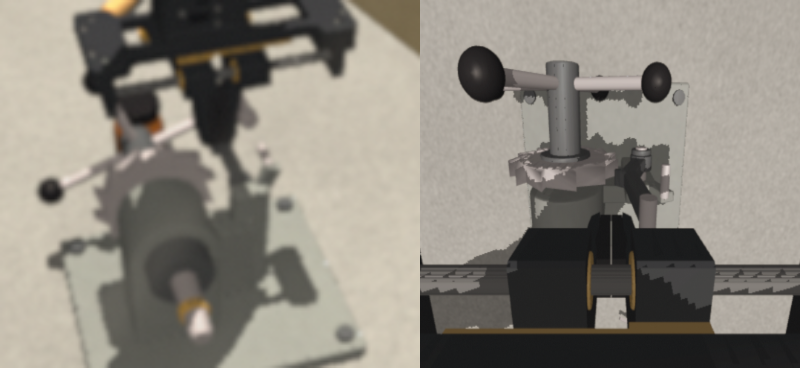

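The pawl is out of the teeth and riding on the front of the finger (peg at about column 648 in the wrist crop). I'll carry it past the tipping point, back off and rise.

Emit:
play_rows(rows=[[0, 0, 0.008, 0, 0, 0, 0], [0, 0, 0.008, 0, 0, 0, 0], [0, 0, 0.008, 0, 0, 0, 0], [0, 0, 0.008, 0, 0, 0, 0], [0, 0, 0.008, 0, 0, 0, 0], [0, 0, 0.008, 0, 0, 0, 0], [0, 0, 0.006, 0, 0, 0, 0], [0, 0, 0, 0, 0, 0, 0]])

```text
clock: 6.65
tool_pos: [0.6085, 0.0442, 0.3507]
eef_rot: [0.8, 0.6, -0.0, 0.0]
contact_force: [-0.4, 0.2, 0.2]
opening: 0.008
finger_force: 0.0
```

Emit:
play_rows(rows=[[0, 0, -0.015, 0, 0, 0, 0], [0, 0, -0.02, -0.005, 0, 0, 0], [0, 0, -0.02, -0.02, 0, 0, 0], [0, 0, -0.04, -0.025, 0, 0, 0], [0, 0, -0.06, 0, 0, 0, 0], [0, 0.03, -0.025, 0, 0, 0, 0], [0, 0.05, 0, 0, 0, 0, 0], [0, 0, 0, 0, 0, 0, 0]])

```text
clock: 7.65
tool_pos: [0.4578, 0.176, 0.4014]
eef_rot: [0.798, 0.603, 0.002, -0.001]
contact_force: [0.4, -0.0, -0.4]
opening: 0.008
finger_force: 0.0
```

```bash
python3 tip.py; python3 - <<'E'
from h import *
w=snap("wrist","w2");s=snap("side","s2")[120:260,170:330]
cv2.imwrite("pics/c2.png",np.hstack([cv2.resize(s,(420,368)),cv2.resize(w,(380,368))])[:,:,::-1])
E
```

```text
tip idx mm [-118.    92.8  235.4] tool x,y,z in idx [[-0.008, 1.0, 0.004], [1.0, 0.008, 0.001], [0.001, 0.004, -1.0]] F idx [ 0.4  0.1 -0.4] open 0.008008274448760223 t 7.65
```

View pics/c2.png

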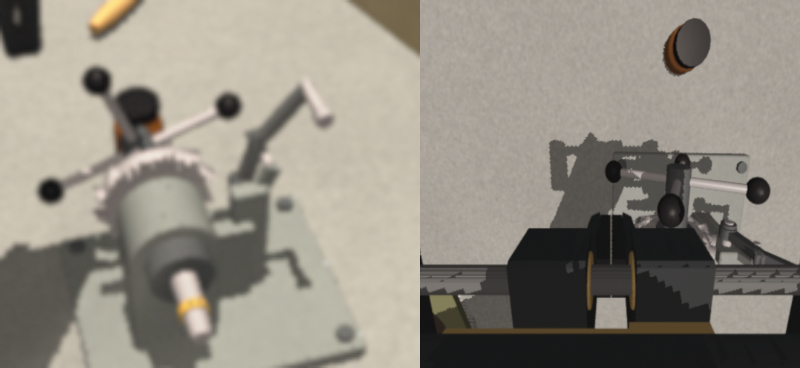

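The pawl is tipped over onto its stop (peg at about (315,105) in the left crop) and the wheel hasn't moved. Next I'll push the upright knob.

Emit:
play_rows(rows=[[0, -0.004, 0, 0.02, 0, 0, 0], [0, 0, 0, 0.02, 0, 0, 0], [0, 0, 0.005, 0.01, 0, 0, 0], [0, 0, 0.006, 0, 0, 0, 0], [0, 0, 0.006, 0, 0, 0, 0], [0, 0, 0.005, 0, 0, 0, 0], [0, 0, 0.005, 0, 0, 0, 0], [0, 0, 0.005, 0, 0, 0, 0]])

```text
clock: 8.75
tool_pos: [0.4863, 0.1598, 0.351]
eef_rot: [0.8, 0.6, -0.001, -0.001]
contact_force: [-4.7, 1.3, 5.4]
opening: 0.005
finger_force: 3.1
```

Emit:
play_rows(rows=[[0, 0, 0.004, 0, 0, 0, 0], [0, 0, 0.004, 0, 0, 0, 0], [0, 0, 0.004, 0, 0, 0, 0], [0, 0, 0.004, 0, 0, 0, 0], [0, 0, 0.004, 0, 0, 0, 0], [0, 0, 0, 0, 0, 0, 0]])

```text
clock: 9.5
tool_pos: [0.5073, 0.1533, 0.3507]
eef_rot: [0.8, 0.6, 0.0, 0.0]
contact_force: [-2.2, 0.2, 0.9]
opening: 0.005
finger_force: 0.7
```

```bash
python3 tip.py; python3 - <<'E'
from h import *
w=snap("wrist","w3");s=snap("side","s3")[120:260,170:330]
cv2.imwrite("pics/c3.png",np.hstack([cv2.resize(s,(420,368)),cv2.resize(w,(380,368))])[:,:,::-1])
E
```

```text
tip idx mm [-64.   84.3 184.7] tool x,y,z in idx [[-0.001, 1.0, 0.0], [1.0, 0.001, 0.001], [0.001, 0.0, -1.0]] F idx [-2.1 -0.4  0.9] open 0.004909014625080797 t 9.5
```

View pics/c3.png

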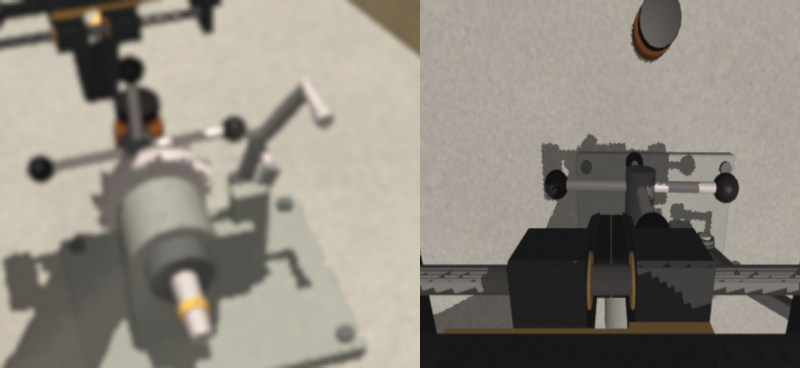

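```bash
cat > th.py <<'E'
from fit import *
p=np.load("p.npy")
def th(o): # o: list of (k,u,v) full-res side pixels
    g0=o
    f=lambda q:np.array([np.subtract(proj("side",w(p,knob(q[0],k))),(u-q[1],v-q[2])) for k,u,v in o]).ravel()
    s=least_squares(f,[.2,0,0]); return s.x[0],f(s.x).round(1)
def blobs(img):
    # dark near-black knobs near predicted
    pass
if __name__=="__main__":
    c=lambda k,u,v:(k,170+u/2.625-.3,120+v/2.629-.3)
    print(th([c(1,40,168),c(-1,233,127),c(0,130,70)]), "before:",th([c(1,51,190),c(-1,228,105),c(0,97,80)]))
    for t in(.2,.25,.3,.35,.46,.5): print(t,knob(t,0).round(1),[np.round(proj("side",w(p,knob(t,k))),1).tolist() for k in(1,-1,0)])
E
python3 th.py
```

```text
(np.float64(0.3185910655331419), array([ 0.2,  0.1, -0.1,  0.3, -0.2, -0.4])) before: (np.float64(-0.00732544585307372), array([ 0. ,  0. , -0.1, -0. ,  0.1,  0. ]))
0.2 [-47.6  88.  199.1] [[186.0, 188.0], [257.9, 166.1], [214.2, 148.2]]
0.25 [-43.4  88.  199.6] [[185.5, 186.7], [258.1, 167.5], [216.2, 147.6]]
0.3 [-39.2  88.  199.9] [[185.1, 185.3], [258.2, 168.9], [218.2, 147.2]]
0.35 [-34.9  88.  200. ] [[184.8, 183.9], [258.3, 170.3], [220.1, 146.8]]
0.46 [-25.6  88.  199.5] [[184.5, 180.8], [258.0, 173.3], [224.5, 146.3]]
0.5 [-22.2  88.  199. ] [[184.5, 179.6], [257.8, 174.4], [226.1, 146.2]]
```

Emit:
play_rows(rows=[[0, 0, 0.004, 0, 0, 0, 0], [0, 0, 0.004, 0, 0, 0, 0], [0, 0, 0.004, 0, 0, 0, 0], [0, 0, 0, 0, 0, 0, 0], [0, 0, 0, 0, 0, 0, 0]])

```text
clock: 10.22
tool_pos: [0.5186, 0.1498, 0.3506]
eef_rot: [0.8, 0.6, 0.0, 0.0]
contact_force: [0.3, 0.5, 0.1]
opening: 0.009
finger_force: 0.1
```

```bash
python3 tip.py; python3 - <<'E'
from h import *
s=snap("side","s4")[120:260,170:330]
cv2.imwrite("pics/c4.png",cv2.resize(s,(640,560),interpolation=cv2.INTER_CUBIC)[:,:,::-1])
E
```

```text
tip idx mm [-52.2  84.2 184.6] tool x,y,z in idx [[-0.001, 1.0, 0.0], [1.0, 0.001, 0.001], [0.001, 0.0, -1.0]] F idx [0.1 0.5 0.1] open 0.009104007372098752 t 10.225
```

View pics/c4.png

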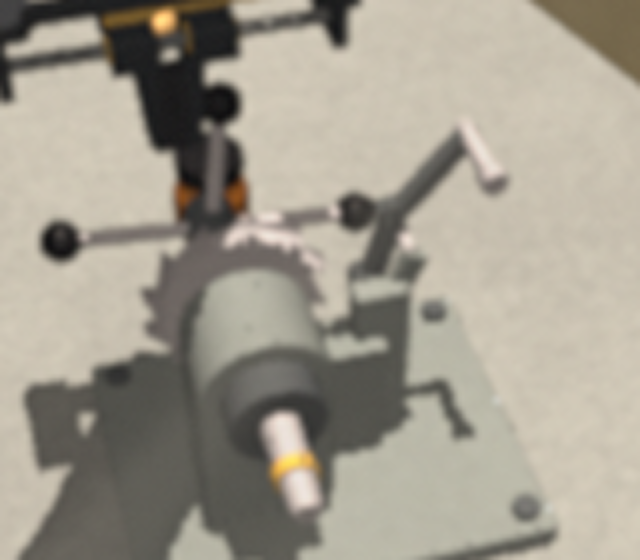

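```bash
python3 - <<'E'
from th import *
c=lambda k,u,v:(k,170+u/4-.4,120+v/4-.4)
print(th([c(1,60,241),c(-1,355,211),c(0,219,102)]),th([c(1,60,241),c(-1,355,211)]))
E
```

```text
(np.float64(0.4558109870715763), array([ 0.1,  0. , -0.2, -0.2,  0.1,  0.2])) (np.float64(0.45864313276827573), array([ 0.1,  0. , -0.1, -0. ]))
```

θ ≈ 0.457, inside the drop-in window. Now round behind the peg.

Emit:
play_rows(rows=[[0, 0, -0.012, 0, 0, 0, 0], [0, 0, -0.012, -0.01, 0, 0, 0], [0, 0, -0.006, -0.03, 0, 0, 0], [0, 0, 0, -0.02, 0, 0, 0], [0, -0.036, 0, 0, 0, 0, 0], [0, -0.04, 0.045, 0, 0, 0, 0], [0, 0, 0.055, 0, 0, 0, 0], [0, 0, 0.055, 0, 0, 0, 0]])

```text
clock: 11.28
tool_pos: [0.6175, 0.0416, 0.4119]
eef_rot: [0.8, 0.6, 0.0, 0.0]
contact_force: [0.9, 1.5, -0.0]
opening: 0.007
finger_force: 0.0
```

Emit:
play_rows(rows=[[0, 0, 0.055, 0, 0, 0, 0], [0, 0, 0, 0, 0, 0, 0], [0, 0, 0, 0, 0, 0, 0]])

```text
clock: 11.65
tool_pos: [0.6685, 0.0278, 0.4108]
eef_rot: [0.8, 0.6, -0.0, -0.001]
contact_force: [-0.1, 0.5, 0.4]
opening: 0.005
finger_force: 0.0
```

```bash
python3 tip.py
```

```text
tip idx mm [125.5   9.3 244.8] tool x,y,z in idx [[-0.003, 1.0, 0.0], [1.0, 0.003, -0.002], [-0.002, 0.0, -1.0]] F idx [-0.2  0.4  0.4] open 0.005279231742335466 t 11.65
```

Emit:
play_rows(rows=[[0, 0, 0.004, 0.02, 0, 0, 0], [0, 0, 0, 0.02, 0, 0, 0], [0, 0, 0, 0.021, 0, 0, 0], [0, 0, 0, 0, 0, 0, 0], [0, 0, -0.007, 0, 0, 0, 0], [0, 0, -0.007, 0, 0, 0, 0], [0, 0, -0.007, 0, 0, 0, 0], [0, 0, -0.007, 0, 0, 0, 0]])

```text
clock: 12.65
tool_pos: [0.6463, 0.0337, 0.3504]
eef_rot: [0.8, 0.6, 0.001, 0.0]
contact_force: [1.4, -0.3, 0.6]
opening: 0.007
finger_force: 0.3
```

Emit:
play_rows(rows=[[0, 0, -0.007, 0, 0, 0, 0], [0, 0, -0.007, 0, 0, 0, 0], [0, 0, -0.007, 0, 0, 0, 0], [0, 0, -0.007, 0, 0, 0, 0], [0, 0, -0.007, 0, 0, 0, 0], [0, 0, -0.007, 0, 0, 0, 0], [0, 0, -0.007, 0, 0, 0, 0], [0, 0, -0.007, 0, 0, 0, 0]])

```text
clock: 13.65
tool_pos: [0.5924, 0.0494, 0.3497]
eef_rot: [0.8, 0.6, 0.0, -0.0]
contact_force: [0.4, 0.8, -0.6]
opening: 0.004
finger_force: 0.2
```

```bash
python3 tip.py
```

```text
tip idx mm [ 46.6   8.6 183.7] tool x,y,z in idx [[-0.002, 1.0, 0.0], [1.0, 0.002, -0.0], [-0.0, 0.0, -1.0]] F idx [ 0.1  0.9 -0.6] open 0.003858158211992502 t 13.65
```

Emit:
play_rows(rows=[[0, 0, -0.007, 0, 0, 0, 0], [0, 0, -0.007, 0, 0, 0, 0], [0, 0, -0.006, 0, 0, 0, 0], [0, 0, 0, 0, 0, 0, 0], [0, 0, 0.015, 0, 0, 0, 0], [0, 0, 0.01, -0.02, 0, 0, 0], [0, 0, 0, -0.03, 0, 0, 0], [0, 0.026, -0.04, -0.01, 0, 0, 0]])

```text
clock: 14.65
tool_pos: [0.5689, 0.0811, 0.4111]
eef_rot: [0.802, 0.597, 0.002, 0.002]
contact_force: [0.3, 2.1, 0.0]
opening: 0.003
finger_force: 0.0
```

Emit:
play_rows(rows=[[0, 0.025, -0.05, 0, 0, 0, 0], [0, 0.025, -0.05, 0, 0, 0, 0], [0, 0, -0.01, 0, 0, 0, 0], [0, 0, 0, 0, 0, 0, 0], [0, 0, 0, 0, 0, 0, 0]])

```text
clock: 15.28
tool_pos: [0.4763, 0.1614, 0.4096]
eef_rot: [0.801, 0.599, 0.0, 0.001]
contact_force: [0.2, -0.3, 0.2]
opening: 0.003
finger_force: 0.0
```

```bash
python3 tip.py; python3 - <<'E'
from h import *
s=snap("side","s5")[120:260,170:330]
cv2.imwrite("pics/c5.png",cv2.resize(s,(640,560),interpolation=cv2.INTER_CUBIC)[:,:,::-1])
E
```

```text
tip idx mm [-96.1  83.3 243.6] tool x,y,z in idx [[0.001, 1.0, -0.0], [1.0, -0.001, 0.001], [0.001, -0.0, -1.0]] F idx [ 0.3 -0.2  0.2] open 0.003140937175890602 t 15.275
```

View pics/c5.png

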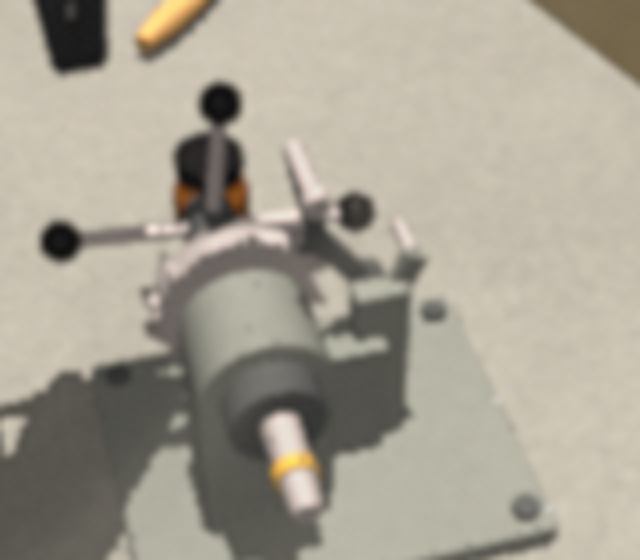

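The pawl is down: its peg at (305,170) lies where it did at the start, and the wheel is unmoved. Final step: push the knob gently until the tooth bears on the pawl.

Emit:
play_rows(rows=[[0, 0, 0, 0.02, 0, 0, 0], [0, 0, 0, 0.02, 0, 0, 0], [0, 0, 0.008, 0.019, 0, 0, 0], [0, 0, 0.01, 0, 0, 0, 0], [0, 0, 0.01, 0, 0, 0, 0], [0, 0, 0.01, 0, 0, 0, 0], [0, 0, 0.003, 0, 0, 0, 0], [0, 0, 0.003, 0, 0, 0, 0]])

```text
clock: 16.32
tool_pos: [0.5173, 0.1505, 0.351]
eef_rot: [0.8, 0.6, 0.0, 0.0]
contact_force: [0.0, -0.1, -0.4]
opening: 0.005
finger_force: 0.0
```

```bash
python3 tip.py
```

```text
tip idx mm [-53.9  84.4 185. ] tool x,y,z in idx [[-0.002, 1.0, 0.0], [1.0, 0.002, 0.0], [0.0, 0.0, -1.0]] F idx [ 0.1 -0.1 -0.4] open 0.0048894754243669234 t 16.325
```

Emit:
play_rows(rows=[[0, 0, 0.002, 0, 0, 0, 0], [0, 0, 0.001, 0, 0, 0, 0], [0, 0, 0, 0, 0, 0, 0]])

```text
clock: 16.7
tool_pos: [0.5194, 0.1499, 0.3507]
eef_rot: [0.8, 0.6, -0.001, -0.0]
contact_force: [-3.4, 0.4, 1.8]
opening: 0.003
finger_force: 1.6
```

Emit:
play_rows(rows=[[0, 0, 0.001, 0, 0, 0, 0], [0, 0, 0, 0, 0, 0, 0]])

```text
clock: 16.95
tool_pos: [0.5209, 0.1494, 0.3507]
eef_rot: [0.8, 0.6, -0.0, -0.0]
contact_force: [-2.4, 1.2, 2.9]
opening: 0.007
finger_force: 1.6
```

```bash
python3 tip.py
```

```text
tip idx mm [-50.1  84.4 184.7] tool x,y,z in idx [[-0.002, 1.0, -0.0], [1.0, 0.002, -0.0], [-0.0, -0.0, -1.0]] F idx [-2.7  0.4  2.9] open 0.006669396190458495 t 16.95
```

Emit:
play_rows(rows=[[0, 0, 0.001, 0, 0, 0, 0], [0, 0, 0.001, 0, 0, 0, 0], [0, 0, 0, 0, 0, 0, 0]])

```text
clock: 17.32
tool_pos: [0.5231, 0.1488, 0.3507]
eef_rot: [0.8, 0.6, 0.0, 0.0]
contact_force: [-2.7, 0.1, 2.6]
opening: 0.005
finger_force: 1.3
```

Emit:
play_rows(rows=[[0, 0, 0.001, 0, 0, 0, 0], [0, 0, 0, 0, 0, 0, 0]])

```text
clock: 17.58
tool_pos: [0.524, 0.1485, 0.3507]
eef_rot: [0.8, 0.6, 0.0, 0.0]
contact_force: [-3.1, 0.5, 2.0]
opening: 0.008
finger_force: 1.3
```

Emit:
play_rows(rows=[[0, 0, 0.001, 0, 0, 0, 0], [0, 0, 0, 0, 0, 0, 0]])

```text
clock: 17.82
tool_pos: [0.5248, 0.1482, 0.3507]
eef_rot: [0.8, 0.6, -0.0, -0.0]
contact_force: [-4.1, 0.9, 3.4]
opening: 0.002
finger_force: 1.7
```

```bash
python3 tip.py
```

```text
tip idx mm [-46.   84.4 184.7] tool x,y,z in idx [[-0.002, 1.0, -0.0], [1.0, 0.002, -0.0], [-0.0, -0.0, -1.0]] F idx [-4.2 -0.3  3.4] open 0.0021133098460658795 t 17.825
```

Near the expected contact; continuing until the force climbs.

Emit:
play_rows(rows=[[0, 0, 0.001, 0, 0, 0, 0], [0, 0, 0, 0, 0, 0, 0]])

```text
clock: 18.08
tool_pos: [0.5253, 0.1482, 0.3507]
eef_rot: [0.8, 0.6, -0.001, -0.0]
contact_force: [-4.4, 0.9, 4.0]
opening: 0.007
finger_force: 2.7
```

Emit:
play_rows(rows=[[0, 0, 0.001, 0, 0, 0, 0], [0, 0, 0, 0, 0, 0, 0]])

```text
clock: 18.32
tool_pos: [0.5257, 0.1481, 0.3506]
eef_rot: [0.8, 0.6, -0.001, -0.001]
contact_force: [-7.5, 2.2, 4.5]
opening: 0.002
finger_force: 3.6
```

```bash
python3 tip.py
```

```text
tip idx mm [-45.5  84.4 184.6] tool x,y,z in idx [[-0.003, 1.0, -0.001], [1.0, 0.003, -0.002], [-0.002, -0.001, -1.0]] F idx [-7.8 -0.1  4.5] open 0.00222758174010203 t 18.325
```

The wheel has stopped and the force is climbing, so the tooth bears on the pawl. One more small nudge, then retreat and check.

Emit:
play_rows(rows=[[0, 0, 0.001, 0, 0, 0, 0], [0, 0, 0, 0, 0, 0, 0], [0, 0, -0.008, 0, 0, 0, 0], [0, 0, -0.02, 0, 0, 0, 0], [0, 0, -0.03, -0.02, 0, 0, 0], [0, 0, -0.04, -0.04, 0, 0, 0], [0, 0, -0.02, -0.02, 0, 0, 0], [0, 0, 0, 0, 0, 0, 0]])

```text
clock: 19.32
tool_pos: [0.4144, 0.1808, 0.432]
eef_rot: [0.8, 0.6, 0.002, 0.001]
contact_force: [1.0, -0.4, -0.7]
opening: 0.003
finger_force: 0.0
```

Emit:
play_rows(rows=[[0, 0, 0, 0, 0, 0, 0], [0, 0, 0, 0, 0, 0, 0]])

```text
clock: 19.58
tool_pos: [0.4154, 0.1798, 0.4297]
eef_rot: [0.801, 0.599, -0.001, 0.0]
contact_force: [-0.7, -0.1, 1.1]
opening: 0.004
finger_force: 0.0
```

```bash
python3 tip.py; python3 - <<'E'
from h import *
s=snap("side","s6")[120:260,170:330]
cv2.imwrite("pics/c6.png",cv2.resize(s,(640,560),interpolation=cv2.INTER_CUBIC)[:,:,::-1])
E
```

```text
tip idx mm [-160.1   83.7  263.7] tool x,y,z in idx [[-0.0, 1.0, -0.001], [1.0, 0.0, -0.001], [-0.001, -0.001, -1.0]] F idx [-0.6 -0.3  1.1] open 0.004298022675049181 t 19.575
```

View pics/c6.png

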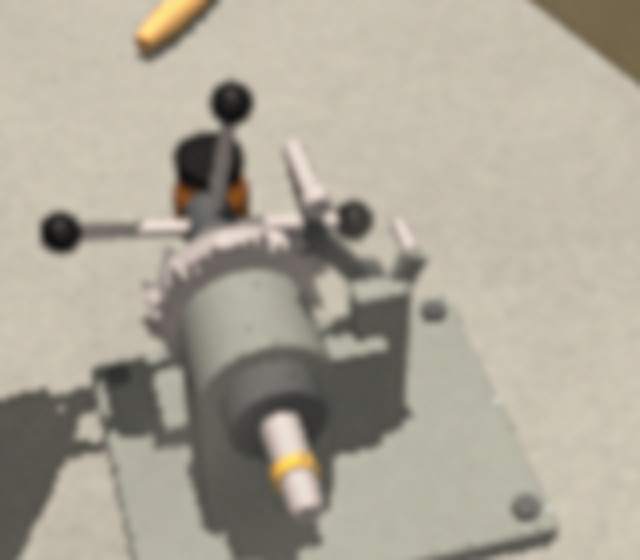

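The knobs are at (60,232), (355,218) and (231,102), and the pawl is still fully down with its peg unmoved at (305,170).

```bash
python3 - <<'E'
from th import *
c=lambda k,u,v:(k,170+u/4-.4,120+v/4-.4)
t=th([c(1,60,232),c(-1,355,218),c(0,231,102)]); print(t)
if abs(t[0]-.524)<.03: print(r.finish_job())
E
```

```text
(np.float64(0.5255695769720911), array([ 0.3,  0.1, -0.4, -0.1,  0.1, -0.1]))
the job is handed in; nothing more can be done
None
```

The wheel is back by one tooth: its angle measures 0.526 rad against 0.524 for one tooth. The pawl lies fully down in the next notch with the tooth resting against it, the arm is clear of everything, and the job was handed in at about 20 s.

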